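# Clear the handset holder and start the shower

## Task

Get the shower station ready and start it: loosen the clamp knob on the handset holder, slide the holder all the way to the left end of its rail (the robot's left) so that it is clear of the keys, and tighten the clamp again. Then press the keys gently, one at a time and each fully home, letting each spring back before the next: first the round key, then the long bar key, then the square key. Leave the toiletries around where they are.

Things in the scene. Friction and masses are not known exactly. Their poses are not given: they have to be found in the camera images.
- station: Shower station: fixed white console 300 mm wide, its sloped front facing the robot. Origin: centre of its underside; x to its back (away from the robot), y to its left along the rail, z up. The slope rises away from the robot at 32 degrees (outward normal -0.530, 0, 0.848) from x -100 mm, height 45 mm, to x 10 mm, height 114 mm; behind it a flat top at 114 mm to x 120 mm.
- rail_mid (a point): Middle of the steel rail right above the keys, on its axis: a bar of radius 11 mm along station y, at station x -30 mm, height 240 mm, on two posts (radius 13 mm) at station y -270 and +270 mm.
- holder (a joint): Grey handset holder sliding on the rail: block 56 x 56 x 44 mm, with an arm at rail height reaching 138 mm from the rail's axis towards the robot, ending in an open cup 60 mm wide. Value in m: 0 at its right stop (centre at station y -100 mm), 0.315 at its left stop (station y +215 mm). About 4 N to slide once freed.
- clamp (a joint): The clamp knob on top of the holder: a grey bar handle 74 mm long, 16 mm thick, 34 mm high, turning about the vertical, riding with the holder. Value in rad: 0 fully loosened (bar along station x), growing clockwise seen from above to 1.3 fully tight.
- clamp_grip (a point): Point on the clamp knob's axis at the height to grip, 14 mm below the knob's top; 52 mm above the rail's axis. Its x axis runs along the bar handle.
- collar_round: Grey collar plate of the round key, 108 (up the slope) x 74 mm, 3 mm thick, one of three in a row 85 mm apart in any order. Origin: on the slope under the key's middle; axes parallel to the station's (z vertical). The key's face is parallel to the slope, its middle 22 mm out along the slope's normal plus 0 to 10 mm straight up: not measured, differs from key to key, feel for it.
- key_round (a joint): Travel in m of the round spring key (a round disc 60 mm in diameter), straight into the slope along its normal: 0 up, 0.014 fully home. Starts to move at about 2 N, fully home at about 9 N (it counts as home from 11 mm, 7.5 N).
- collar_bar: Grey collar plate of the bar key, 108 (up the slope) x 74 mm, 3 mm thick, one of three in a row 85 mm apart in any order. Origin: on the slope under the key's middle; axes parallel to the station's (z vertical). The key's face is parallel to the slope, its middle 22 mm out along the slope's normal plus 0 to 10 mm straight up: not measured, differs from key to key, feel for it.
- key_bar (a joint): Travel in m of the bar spring key (a long narrow bar 88 mm (up the slope) x 30 mm), straight into the slope along its normal: 0 up, 0.014 fully home. Starts to move at about 2 N, fully home at about 9 N (it counts as home from 11 mm, 7.5 N).
- collar_square: Grey collar plate of the square key, 108 (up the slope) x 74 mm, 3 mm thick, one of three in a row 85 mm apart in any order. Origin: on the slope under the key's middle; axes parallel to the station's (z vertical). The key's face is parallel to the slope, its middle 22 mm out along the slope's normal plus 0 to 10 mm straight up: not measured, differs from key to key, feel for it.
- key_square (a joint): Travel in m of the square spring key (a square 54 x 54 mm), straight into the slope along its normal: 0 up, 0.014 fully home. Starts to move at about 2 N, fully home at about 9 N (it counts as home from 11 mm, 7.5 N).
- jar: Bystander, loose: pink jar, 68 mm wide, 55 mm high, on the console's flat top. Origin: centre of its underside.
- soap: Bystander, loose: cream soap bar 55 x 85 x 26 mm, on the console's flat top. Origin: centre of its underside.
- nailbrush: Bystander, loose: wooden nail brush 42 x 90 x 30 mm, on the foot left of the console under the rail. Origin: centre of its underside.
- vial: Bystander, loose: brown bottle 44 mm wide, 100 mm high, on the foot right of the console under the rail. Origin: centre of its underside.
- shampoo: Bystander, loose: pink shampoo bottle 68 mm wide, 190 mm high, on the counter to the right. Origin: centre of its underside.
- mug: Bystander, loose: white mug 76 mm wide, 95 mm high, on the counter to the left. Origin: centre of its underside.
- handset: Bystander, loose: white hand shower 240 mm long, 30 mm high, lying on the counter to the right. Origin: on the counter below its handle.

How it is judged (in metres and radians):
On the way, in this order (a step that is already met when the one before it is completed fails the run):
1. the clamp knob is loosened (below 0.25 rad) (value of joint clamp below 0.25 rad), for 0.1 s.
2. the holder stands at the left end of its travel (above 0.298 m) (value of joint holder above 0.298 m), for 0.1 s.
3. the clamp knob is tight again (above 1.0 rad) with the holder still at the left end (value of joint holder above 0.298 m and value of joint clamp above 1 rad), for 0.2 s.
4. the round key is pressed home (over 11 mm), the others up (value of joint key_round above 0.011 m and value of joint each of key_bar, key_square below 0.002 m), for 0.1 s.
5. then the long bar key is pressed home, the others up (value of joint key_bar above 0.011 m and value of joint each of key_round, key_square below 0.002 m), for 0.1 s.
6. then the square key is pressed home, the others up (value of joint key_square above 0.011 m and value of joint each of key_round, key_bar below 0.002 m), for 0.1 s.
At the end, for the whole second after the job is handed in: The holder is at the left end of its travel (over 0.298 m of 0.315) and at rest, its clamp tight (over 1.0 rad), and all three keys are up again (under 2 mm) (all of step 3 and value of joint each of key_round, key_bar, key_square below 0.002 m and velocity of joint holder below 0.01 m/s); the robot touches nothing.
It fails at once if the holder is dragged along the rail (over 12 mm, short of the left end) with its clamp still tight (value of joint clamp above 0.7 rad and distance of clamp_grip from where it was at the start of the episode above 0.012 m and value of joint holder below 0.29 m).
It fails at once if a key is pressed (over 4 mm) before the holder is at the left end and clamped (value of joint any of key_round, key_bar, key_square above 0.004 m and (value of joint holder below 0.29 m or value of joint clamp below 0.9 rad)).
It fails at once if two keys are pressed (over 4 mm) at the same time (value of joint each of key_round, key_bar above 0.004 m or value of joint each of key_round, key_square above 0.004 m or value of joint each of key_bar, key_square above 0.004 m).
It fails at once if a key is pushed with more than 40 N (value of joint any of key_round, key_bar, key_square above 0.004 m and contact force between the fingers and anything else above 40 N).
It fails at once if a bystander is shifted by more than 30 mm or knocked over (distance of any of jar, soap, nailbrush, vial, shampoo, mug, handset from where it was at the start of the episode above 0.03 m or angle between any of jar, soap, nailbrush, vial, shampoo, mug, handset's own z axis and vertical above 0.5 rad).
It also fails if it takes over 67 s, if anything falls off the work surface, if the arm or the gripper's body presses on something with over 40 N, if the wrist force passes 120 N, or if a joint passes its speed limit or range.

## Robot

A 7-joint arm with a two-finger parallel gripper is mounted at the origin on the work surface. World frame = base frame: x ahead of the robot, y to its left, z up, the work surface at z = 0. Lengths are in mm, angles in degrees, forces in N, time in s.
With the tool pointing down it reaches from about 400 to 900 mm from the base axis. Payload 5.5 kg.
Tool frame: the origin (TCP) lies on the centre line of the jaws, within the pads' length; the fingertips stand 25 mm ahead of it and the grasp point (between the pads) lies 6 mm ahead of it; z points along the fingers, y is the line along which they close (so a half turn about z gives the same grasp; the last joint's range is limited). The gripper opens to 85 mm and grips with 20 to 120 N. Pads are 22 mm wide; open, the fingers measure 114 mm over their backs; the gripper's body (76 mm by 85 mm) begins 54 mm behind the grasp point. The pads swing forward as they close: fully open they stand 13 mm farther back than shut.
Start: joints at [15.08, 28.699, -24.465, 88.831, 12.651, 65.22, -12.049], TCP at [650, 0.037, 228.41] pointing down, gripper open.
Joint ranges: [-164.97, 164.97], [-17.58, 116.51], [-87.97, 89.64], [11.32, 138.91], [-80.73, 260.73], [10.89, 115.49], [-147.41, 147.41]. Speed limits (degrees/s): [147.25, 147.25, 180, 180, 180, 180, 180].

## Interface

Orientations are given as a 3x3 rotation matrix whose columns are the frame's x, y, z axes.
In Python, from plant import ctrl gives the robot as it stands.
- The arm moves only by the shell command python3 -m jog 'ROWS' [FORCE]. ROWS is JSON, a list of rows, each a list of 3 entries, a list of its own where there are three numbers: the opening, from 0 (shut) to 1 (fully open), then the shift along the tool's x, y, z in mm, then the turn about the tool's z in rad. A call has 1 to 12 rows; each row is the pose to reach, as a shift and turn from the pose commanded when the call began, along the tool's axes at that moment; what a row does not reach only later rows make up. A row lasts 1/12 s, in which the tool goes at most 41.7 mm and 7.16 degrees, less where a joint would pass 70% of its speed; a pose out of reach is approached as far as the arm can. A call with a gripper value outside its range is refused whole. The fingers move at their own pace and stop on an object; FORCE is the grip in N (left out, the last holds). Time passes only in rows, so rows that repeat a pose let the fingers close. It gives the time, the measured TCP pose, the force, the opening and the grip force at its end, in the units of the state.
- ctrl.get_state(): the state, without advancing time (a new reading comes with each control period).
- ctrl.get_image(name): name is "scene" or "side" or "wrist"; returns a dict with "color" (400x640x3 uint8, red, green, blue), "fx", "fy", "cx", "cy" (pixels), "k1" (the pictures are not rectified: a ray, as slopes to the right and down, at radius r is drawn at 1 + k1 r^2 times it, then the intrinsics apply), "extrinsics" (4x4, takes a point from world to camera coordinates). Camera axes: x right, y up, looking along -z (the intrinsics and any distortion apply to the point x, -y, -z); pixel columns grow to the right and rows downward; lengths in mm; the calibration is good to about 2 mm. A picture is of the moment at which its call begins. There is no depth.
- ctrl.close_job(): hands the job in; it is judged then, once.
The state is a dict: "clock": time; "joint_positions": joint angles; "qd": joint speeds; "effort": joint torques, N m; "position": TCP position; "eef_rot": TCP orientation; "force": force on the tool from outside, world axes, zero at the start; "torque": the same for the moment, N m; "gripper_width": finger opening in mm; "grasp_force": force on a finger pad.
Only numpy, scipy, OpenCV 4.12 (cv2) and the standard library are available. Lean on these libraries where they do the work, as an engineer would, in place of code of your own. Each camera call takes 0.05 s, during which the arm holds its last target. There are 200 camera calls.

## Working session

There is one attempt and no reset: what is moved stays moved. The work goes in short steps, Python scripts to look and compute and a shell command to move; the robot and the scene stay as the last step left them, time stands still between calls to the robot, and variables do not carry over. Pictures are saved under pics/ and viewed, at most 10 in all, crops included, and the job is handed in when it is done.

```bash
ls; mkdir -p pics; python3 - <<'E'
from plant import ctrl
import cv2,numpy as np
np.set_printoptions(suppress=True,precision=3)
for n in ["scene","side","wrist"]:
    d=ctrl.get_image(n); cv2.imwrite(f"pics/{n}0.png",d["color"][:,:,::-1]); np.savez(f"pics/{n}0.npz",**d)
    print(n,d["fx"],d["fy"],d["cx"],d["cy"],d["k1"]);print(d["extrinsics"])
s=ctrl.get_state();print(s)
E
```

```text
pics
scene 469.1669570883075 469.1669570883075 323.77687235971734 200.43797009976794 -0.14327612942738818
[[    0.158     0.987    -0.017   -82.27 ]
 [   -0.667     0.119     0.736   214.472]
 [    0.728    -0.105     0.677 -1971.247]
 [    0.        0.        0.        1.   ]]
side 436.78794056281527 436.78794056281527 318.5539688777762 195.19877333382084 -0.0005565147428500279
[[    0.854     0.52      0.019  -442.038]
 [   -0.333     0.518     0.788    27.598]
 [    0.4      -0.679     0.616 -1479.754]
 [    0.        0.        0.        1.   ]]
wrist 339.8518673111391 339.8518673111391 317.2283670961759 196.71180042233865 0.01379682558437477
[[   1.       0.001   -0.002 -647.377]
 [  -0.002    0.966   -0.258   34.733]
 [   0.002    0.258    0.966 -377.881]
 [   0.       0.       0.       1.   ]]
{'clock': 0.15, 'joint_positions': array([ 15.081,  28.741, -24.456,  88.878,  12.652,  65.22 , -12.05 ]), 'qd': array([-0.016, -0.214, -0.074, -0.231,  0.059,  0.058, -0.025]), 'effort': array([ -0.008, -57.004,  -5.826, -28.128,   0.011,   0.008,  -0.   ]), 'position': array([649.456,  -0.033, 227.6  ]), 'eef_rot': array([[-0.   ,  1.   , -0.002],
       [ 1.   ,  0.   ,  0.   ],
       [ 0.   , -0.002, -1.   ]]), 'force': array([-0.289,  0.047, -0.408]), 'torque': array([0.074, 0.014, 0.005]), 'grasp_force': 0.0, 'gripper_width': 85.49232791582226}
```

View pics/scene0.png

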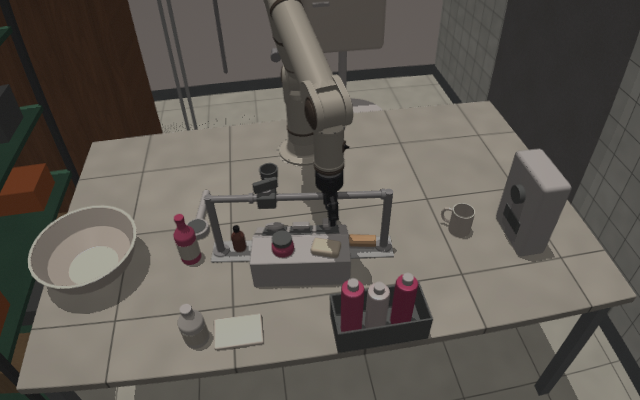

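View pics/side0.png

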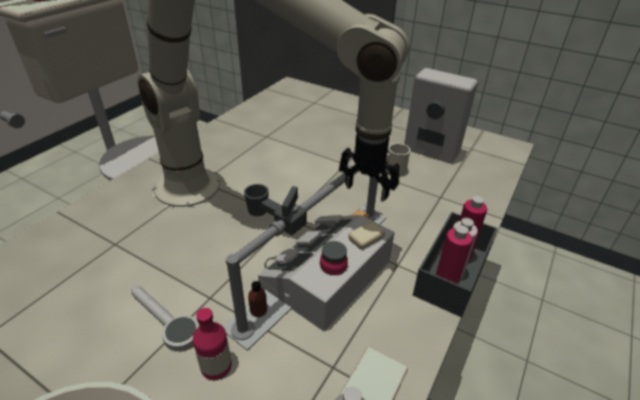

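View pics/wrist0.png

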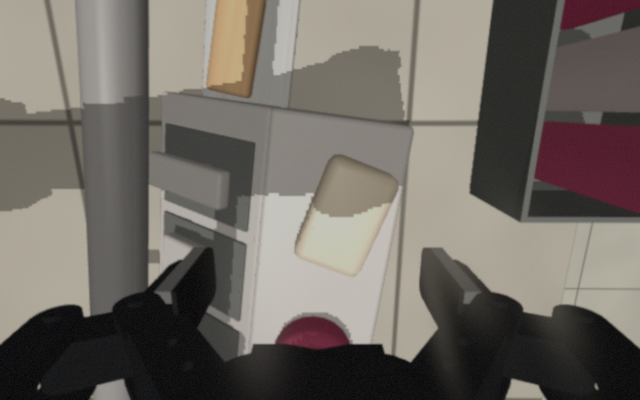

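The scene view shows the holder with cup at (266,190), at the right part of the rail; rail runs from (207,197) to (388,193). The wrist view shows the bar key leftmost at (190,180), with a second key below it at (190,250). I'll raise the tool and move right for a better view.

```bash
python3 -m jog '[[1,[0,0,-40],0],[1,[0,0,-80],0],[1,[0,-15,-120],0],[1,[-10,-30,-150],0],[1,[-20,-50,-180],0],[1,[-40,-70,-200],0],[1,[-60,-90,-200],0],[1,[-80,-90,-200],0],[1,[-80,-90,-200],0],[1,[-80,-90,-200],0],[1,[-80,-90,-200],0]]'
python3 - <<'E'
from plant import ctrl
import cv2,numpy as np
np.set_printoptions(suppress=True,precision=3)
for n in ["wrist"]:
    d=ctrl.get_image(n); cv2.imwrite(f"pics/{n}1.png",d["color"][:,:,::-1]); np.savez(f"pics/{n}1.npz",**d)
    E=d["extrinsics"];print(E, -E[:3,:3].T@E[:3,3])
s=ctrl.get_state();print(s["position"],s["force"])
E
```

```text
clock: 1.07
position: [560.0, -79.2, 428.0]
eef_rot: [[-0.001, 1.0, -0.001], [1.0, 0.001, 0.001], [0.001, -0.001, -1.0]]
force: [-0.5, 0.1, 0.4]
gripper_width: 85.4
grasp_force: 0.0
[[   1.       0.002   -0.001 -557.932]
 [  -0.002    0.966   -0.258  162.567]
 [   0.       0.258    0.966 -550.475]
 [   0.       0.       0.       1.   ]] [558.525 -14.244 573.224]
[560.139 -78.591 427.932] [-0.518  0.659  0.137]
```

View pics/wrist1.png

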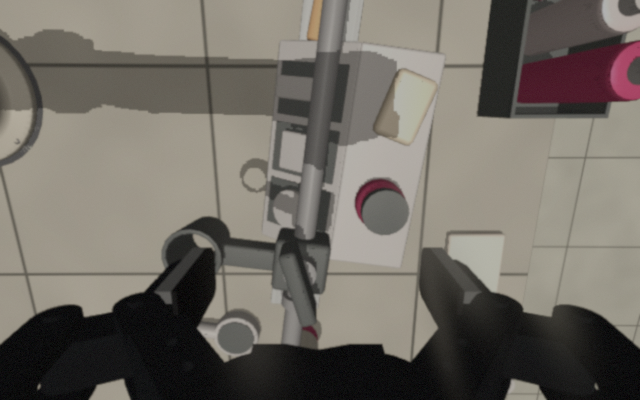

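The wrist view shows the order from robot left to right: bar key (310,95), square (297,150), round (287,207). The holder is at (300,260), with the knob bar running from about (285,245) to (312,325). The console's back top corners are at (443,53) and (403,265).

```bash
cat > h.py <<'E'
import numpy as np,cv2
def ray(d,u,v):
    K=np.array([[d["fx"],0,d["cx"]],[0,d["fy"],d["cy"]],[0,0,1.]])
    p=cv2.undistortPoints(np.array([[[u,v]]],float),K,np.array([float(d["k1"]),0,0,0]))[0,0]
    E=d["extrinsics"];R=E[:3,:3]
    return -R.T@E[:3,3], R.T@np.array([p[0],-p[1],-1])
def onz(d,u,v,z):
    c,r=ray(d,u,v); return c+r*(z-c[2])/r[2]
def ld(n): return {k:v for k,v in np.load(f"pics/{n}.npz").items()}
E
python3 - <<'E'
from h import *
np.set_printoptions(suppress=True,precision=1)
d=ld("wrist1")
A=onz(d,443,53,114);B=onz(d,403,265,114);C=onz(d,349,43,114)
print("corners",A,B,C,"len",np.linalg.norm(A-B),np.linalg.norm(A-C))
yh=(A-B)/np.linalg.norm(A-B);print("yaw",np.degrees(np.arctan2(-yh[0],yh[1])))
xh=np.array([yh[1],-yh[0],0]);print("origin from corners",(A+B)/2-120*xh)
g=cv2.cvtColor(d["color"],cv2.COLOR_RGB2GRAY)
hsv=cv2.cvtColor(d["color"],cv2.COLOR_RGB2HSV)
for r in (5,20,40,180,195,210): print(r,g[r,290:355:1].tolist())
cv2.imwrite("pics/crop1.png",cv2.convertScaleAbs(cv2.resize(d["color"][225:345,150:350,::-1],None,fx=4,fy=4,interpolation=cv2.INTER_CUBIC),alpha=1.6,beta=0)[:480])
E
```

```text
corners [715.4  49.8 114. ] [ 685.  -240.6  114. ] [597.5  61.4 114. ] len 292.0183929816554 118.44995745233777
yaw -5.964911113430603
origin from corners [580.8 -82.9 114. ]
5 [151, 152, 150, 149, 151, 150, 151, 150, 150, 149, 150, 150, 150, 158, 164, 167, 168, 170, 171, 170, 169, 162, 145, 134, 136, 144, 148, 149, 150, 152, 150, 138, 110, 100, 107, 112, 120, 123, 129, 131, 134, 138, 142, 147, 146, 143, 138, 134, 132, 129, 125, 121, 114, 108, 102, 94, 88, 100, 112, 133, 158, 166, 165, 167, 167]
20 [151, 151, 150, 150, 150, 150, 151, 150, 149, 146, 142, 144, 161, 166, 169, 171, 172, 170, 162, 146, 130, 135, 142, 146, 150, 152, 153, 153, 151, 139, 111, 102, 106, 113, 119, 123, 127, 132, 134, 139, 143, 147, 149, 146, 140, 136, 132, 129, 125, 120, 114, 108, 100, 93, 89, 102, 114, 122, 136, 159, 167, 167, 167, 169, 168]
40 [141, 139, 138, 137, 137, 138, 140, 139, 138, 139, 143, 142, 140, 141, 142, 143, 141, 124, 109, 106, 109, 116, 120, 122, 127, 128, 128, 115, 100, 103, 108, 115, 121, 126, 132, 134, 138, 142, 147, 153, 150, 143, 138, 133, 130, 126, 124, 118, 111, 103, 97, 89, 95, 104, 1
[... 304 characters left out ...]
58, 169, 175, 177, 175, 176, 176, 176, 176, 175, 176, 175, 176, 176]
195 [157, 158, 155, 144, 117, 107, 105, 102, 94, 94, 102, 111, 118, 125, 130, 133, 136, 141, 146, 151, 150, 144, 138, 132, 129, 124, 118, 112, 102, 92, 76, 61, 55, 54, 55, 53, 55, 57, 56, 59, 76, 98, 107, 110, 125, 145, 157, 156, 150, 159, 170, 175, 176, 176, 176, 177, 176, 175, 175, 176, 175, 175, 175, 174, 169]
210 [107, 104, 106, 107, 108, 104, 100, 93, 101, 110, 118, 124, 129, 132, 137, 141, 145, 148, 148, 141, 137, 131, 129, 122, 118, 110, 101, 90, 73, 57, 57, 55, 54, 55, 56, 58, 58, 61, 79, 100, 107, 107, 112, 133, 156, 157, 151, 163, 172, 175, 175, 174, 176, 175, 174, 175, 175, 175, 175, 175, 174, 175, 175, 174, 167]
```

View pics/crop1.png

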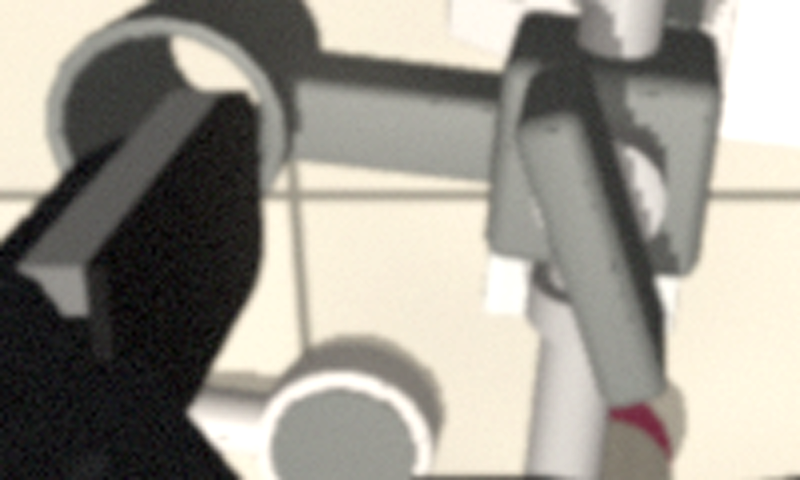

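```bash
python3 - <<'E'
from h import *
np.set_printoptions(suppress=True,precision=1)
d=ld("wrist1")
R=[onz(d,(a+b)/2,r,240) for r,a,b in((5,321.5,346.5),(20,319.5,344.5),(40,317,341.5),(180,300.5,322),(195,298.5,320.5),(210,297,318.5))]
print(np.array(R))
R=np.array(R);k=np.polyfit(R[:,1],R[:,0],1);yaw=-np.arctan(k[0]);print("yaw rail",np.degrees(yaw))
a=onz(d,287,253.5,306);b=onz(d,309,323.5,306);print("knob",a,b,np.linalg.norm(a-b),(a+b)/2,"dir vs world x",np.degrees(np.arctan2(*(b-a)[[1,0]])))
yh=np.array([np.sin(-yaw),np.cos(yaw),0]);xh=np.array([yh[1],-yh[0],0])
c=(a+b)/2
for O in ((np.array([715.4,49.8,0])+[685,-240.6,0])/2-120*xh,):
    print("O",O,"rail_mid",O-30*xh,"rail fit x at that y",np.polyval(k,(O-30*xh)[1]))
    print("knob st",(c-O)@xh,(c-O)@yh,"holder",(c-O)@yh+100)
    for n,y in(("bar",85),("sq",0),("rd",-85)): print(n,O-45*xh+y*yh)
E
```

```text
[[ 572.8   71.3  240. ]
 [ 571.2   59.4  240. ]
 [ 568.9   43.1  240. ]
 [ 552.3  -85.8  240. ]
 [ 550.5 -101.3  240. ]
 [ 548.7 -117.2  240. ]]
yaw rail -7.3072017833556515
knob [ 532.8 -135.6  306. ] [ 551.2 -203.8  306. ] 70.69415192382466 [ 542.  -169.7  306. ] dir vs world x -74.87729587428663
O [581.2 -80.1   0. ] rail_mid [551.4 -76.3   0. ] rail fit x at that y 553.7365558004544
knob st -27.489131835700984 -93.80962173170238 holder 6.190378268297621
bar [547.4   9.9   0. ]
sq [536.5 -74.4   0. ]
rd [ 525.7 -158.7    0. ]
```

```bash
python3 -m jog '[[1,[-30,-6,10],-0.1],[1,[-60,-12,30],-0.2],[1,[-91,-18,50],-0.262],[1,[-91,-18,80],-0.262],[1,[-91,-18,105],-0.262],[1,[-91,-18,120],-0.262],[1,[-91,-18,129],-0.262],[1,[-91,-18,129],-0.262],[1,[-91,-18,129],-0.262]]'
python3 - <<'E'
from plant import ctrl
import cv2,numpy as np
d=ctrl.get_image("wrist"); cv2.imwrite("pics/w2.png",d["color"][:,:,::-1])
E
```

```text
clock: 1.87
position: [542.5, -170.0, 299.5]
eef_rot: [[-0.261, 0.965, -0.0], [0.965, 0.261, 0.001], [0.001, 0.0, -1.0]]
force: [0.2, 0.2, 0.4]
gripper_width: 85.6
grasp_force: 0.0
```

View pics/w2.png

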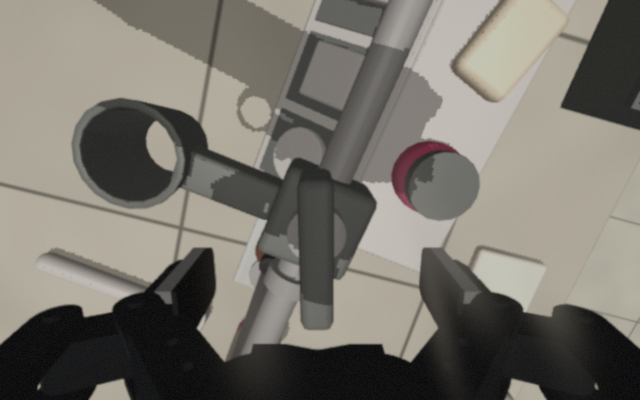

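The knob bar is vertical in the picture and centred between the pads (column 317), so I'll close and loosen it.

```bash
python3 -m jog '[[0,[0,0,0],0],[0,[0,0,0],0],[0,[0,0,0],0],[0,[0,0,0],0],[0,[0,0,0],0],[0,[0,0,0],0],[0,[0,0,0],0],[0,[0,0,0],0]]' 50
python3 -m jog '[[0,[0,0,0],-0.1],[0,[0,0,0],-0.2],[0,[0,0,0],-0.3],[0,[0,0,0],-0.4],[0,[0,0,0],-0.5],[0,[0,0,0],-0.6],[0,[0,0,0],-0.7],[0,[0,0,0],-0.8],[0,[0,0,0],-0.9],[0,[0,0,0],-1.0],[0,[0,0,0],-1.1],[0,[0,0,0],-1.1]]'
```

```text
clock: 2.58
position: [542.3, -171.0, 299.8]
eef_rot: [[-0.259, 0.966, 0.001], [0.966, 0.259, -0.0], [-0.0, 0.001, -1.0]]
force: [-0.7, 0.5, 4.0]
gripper_width: 13.5
grasp_force: 48.8
clock: 3.58
position: [541.5, -171.8, 299.8]
eef_rot: [[-0.979, 0.204, -0.001], [0.204, 0.979, -0.001], [0.001, -0.001, -1.0]]
force: [-2.8, -1.0, 5.5]
gripper_width: 14.1
grasp_force: 49.2
```

```bash
python3 -m jog '[[0,[0,0,0],-0.05],[0,[0.8,10,0],-0.05],[0,[1.7,20,0],-0.05],[0,[2.5,30,0],-0.05],[0,[3.3,40,0],-0.05],[0,[4.1,50,0],-0.05],[0,[5,60,0],-0.05],[0,[5.8,70,0],-0.05],[0,[6.6,80,0],-0.05],[0,[7.5,90,0],-0.05],[0,[8.3,100,0],-0.05],[0,[8.3,100,0],-0.05]]'
```

```text
clock: 4.58
position: [554.7, -70.9, 299.8]
eef_rot: [[-0.987, 0.159, 0.0], [0.159, 0.987, -0.001], [-0.001, -0.001, -1.0]]
force: [-1.7, -0.8, 4.2]
gripper_width: 13.6
grasp_force: 49.2
```

```bash
python3 -m jog '[[0,[0.5,15,0],0],[0,[1,30,0],0],[0,[1.4,45,0],0],[0,[1.8,60,0],0],[0,[2.3,75,0],0],[0,[2.7,90,0],0],[0,[3.2,105,0],0],[0,[3.6,120,0],0],[0,[4,135,0],0],[0,[4.5,150,0],0],[0,[4.9,160,0],0],[0,[5.1,170,0],0]]'
```

```text
clock: 5.58
position: [576.5, 95.4, 299.8]
eef_rot: [[-0.987, 0.161, -0.0], [0.161, 0.987, -0.003], [-0.0, -0.003, -1.0]]
force: [-2.8, -6.2, 7.1]
gripper_width: 13.5
grasp_force: 49.6
```

```bash
python3 -m jog '[[0,[0.3,10,0],0],[0,[0.6,20,0],0],[0,[0.8,26,0],0],[0,[1,32,0],0],[0,[1.1,36,0],0],[0,[1.2,39,0],0],[0,[1.2,40,0],0],[0,[1.2,40,0],0]]'
```

```text
clock: 6.25
position: [581.7, 134.6, 299.8]
eef_rot: [[-0.987, 0.161, -0.001], [0.161, 0.987, -0.003], [0.0, -0.003, -1.0]]
force: [-2.7, -5.3, 6.9]
gripper_width: 13.4
grasp_force: 49.6
```

```bash
python3 -m jog '[[0,[0,2,0],0],[0,[0,4,0],0],[0,[0,5,0],0],[0,[0,6,0],0],[0,[0,6,0],0]]'
```

```text
clock: 6.67
position: [581.8, 134.9, 299.8]
eef_rot: [[-0.986, 0.165, -0.004], [0.165, 0.986, -0.011], [0.002, -0.011, -1.0]]
force: [-8.0, -15.8, 12.8]
gripper_width: 13.5
grasp_force: 50.4
```

```bash
python3 -m jog '[[0,[0,-4,0],0.1],[0,[0,-4,0],0.2],[0,[0,-4,0],0.3],[0,[0,-4,0],0.4],[0,[0,-4,0],0.5],[0,[0,-4,0],0.6],[0,[0,-4,0],0.7],[0,[0,-4,0],0.8],[0,[0,-4,0],0.9],[0,[0,-4,0],1.0],[0,[0,-4,0],1.1],[0,[0,-4,0],1.2]]'; python3 -m jog '[[0,[0,0,0],0.04],[0,[0,0,0],0.04],[0,[0,0,0],0.04]]'
```

```text
clock: 7.67
position: [582.5, 135.5, 299.8]
eef_rot: [[-0.202, 0.979, 0.0], [0.979, 0.202, -0.004], [-0.004, -0.0, -1.0]]
force: [-1.7, -5.7, 5.4]
gripper_width: 13.4
grasp_force: 49.5
clock: 7.92
position: [582.6, 135.6, 299.8]
eef_rot: [[-0.167, 0.986, 0.001], [0.986, 0.167, -0.004], [-0.004, -0.0, -1.0]]
force: [-0.8, -6.6, 5.4]
gripper_width: 13.6
grasp_force: 49.5
```

```bash
python3 -m jog '[[1,[0,0,0],0],[1,[0,0,0],0],[1,[0,0,0],0],[1,[0,0,0],0],[1,[0,0,0],0],[1,[0,0,-20],0],[1,[0,0,-50],0],[1,[0,0,-90],0],[1,[0,0,-125],0],[1,[0,0,-130],0],[1,[0,0,-130],0]]'
python3 -m jog '[[1,[-30,-18,0],0.1],[1,[-60,-36,0],0.2],[1,[-90,-54,0],0.293],[1,[-120,-72,0],0.293],[1,[-150,-90,0],0.293],[1,[-180,-108,0],0.293],[1,[-210,-126,0],0.293],[1,[-240,-145,0],0.293],[1,[-263,-159,0],0.293],[1,[-263,-159,0],0.293],[1,[-263,-159,0],0.293],[1,[-263,-159,0],0.293]]'
python3 - <<'E'
from plant import ctrl
import cv2,numpy as np
d=ctrl.get_image("wrist"); cv2.imwrite("pics/w3.png",d["color"][:,:,::-1]);np.savez("pics/w3.npz",**d)
d=ctrl.get_image("scene"); np.savez("pics/s3.npz",**d);cv2.imwrite("pics/s3.png",d["color"][:,:,::-1])
E
```

```text
clock: 8.83
position: [583.1, 140.0, 432.8]
eef_rot: [[-0.172, 0.985, 0.006], [0.985, 0.172, 0.002], [0.001, 0.006, -1.0]]
force: [-0.5, 0.4, 0.2]
gripper_width: 85.6
grasp_force: 0.0
clock: 9.83
position: [470.1, -146.4, 428.1]
eef_rot: [[0.12, 0.993, -0.002], [0.993, -0.12, 0.001], [0.001, -0.002, -1.0]]
force: [0.4, 0.8, 1.1]
gripper_width: 85.3
grasp_force: 0.0
```

View pics/w3.png

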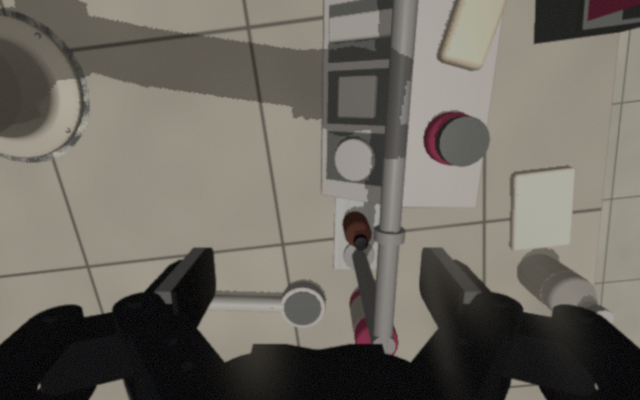

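The keys are now all unobstructed: round at (354,158), square at (357,97), bar around row 25; no holder remains above them.

```bash
python3 - <<'E'
from h import *
np.set_printoptions(suppress=True,precision=1)
d=ld("w3")
a=np.radians(7.4);xh=np.array([np.cos(a),-np.sin(a),0]);yh=np.array([np.sin(a),np.cos(a),0]);O=np.array([583.5,-81.5,0])
for n,u,v in(("round",354,158),("rd L",333,158),("sq",357,97),("bar",355,25)):
    for z in (98,108):
        p=onz(d,u,v,z); print(n,z,p,"st",(p-O)@xh,(p-O)@yh)
for n,u,v,z in(("front left..console low corner",322,194,45),("back corner",476,207,114)):
    p=onz(d,u,v,z); print(n,"st",(p-O)@xh,(p-O)@yh)
for n,y in(("rd",-85),("sq",0),("bar",85)): print(n,"tool at st -105:",(O-105*xh+y*yh)[:2])
E
```

```text
round 98 [ 518.5 -157.9   98. ] st -54.565254578929746 -84.16581607042635
round 108 [ 517.7 -156.3  108. ] st -55.64589409343651 -82.69679470074362
rd L 98 [ 489.3 -154.4   98. ] st -84.04715103356186 -84.46569636309061
rd L 108 [ 489.  -152.9  108. ] st -84.50764917543648 -82.99036711641622
sq 98 [530.  -76.6  98. ] st -53.71011554909654 -2.0638543387181163
sq 108 [528.8 -76.7 108. ] st -54.80874261377906 -2.321818996628573
bar 98 [535.1  11.   98. ] st -59.888800361108345 85.48451113761796
bar 108 [533.9   9.  108. ] st -60.857460953441375 83.38499725570327
front left..console low corner st -97.9799168046591 -150.50064781041692
back corner st 117.51630939575162 -149.2849833437475
rd tool at st -105: [ 468.4 -152.3]
sq tool at st -105: [479.4 -68. ]
bar tool at st -105: [490.3  16.3]
```

```bash
python3 -m jog '[[1,[-2,-10,20],0],[1,[-4,-20,50],0],[1,[-6,-26,85],0],[1,[-6,-26,120],0],[1,[-6,-26,155],0],[1,[-6,-26,190],0],[1,[-6,-26,225],0],[1,[-6,-26,255],0],[1,[-6,-26,272],0],[1,[-6,-26,278],0],[1,[-6,-26,278],0],[1,[-6,-26,278],0]]'; python3 -m jog '[[1,[0,0,0],0],[1,[0,0,0],0],[1,[0,0,0],0]]'
```

```text
clock: 10.93
position: [444.6, -149.6, 151.9]
eef_rot: [[0.119, 0.993, 0.001], [0.993, -0.119, 0.0], [0.0, 0.001, -1.0]]
force: [0.0, -0.3, -0.0]
gripper_width: 85.3
grasp_force: 0.0
clock: 11.18
position: [444.7, -150.5, 152.7]
eef_rot: [[0.121, 0.993, 0.002], [0.993, -0.121, -0.001], [-0.001, 0.003, -1.0]]
force: [-0.1, -0.8, 1.1]
gripper_width: 85.2
grasp_force: 0.0
```

```bash
python3 -m jog '[[1,[0,3,5],0],[1,[0,6.6,10.6],0],[1,[0,10,16],0],[1,[0,13.3,21.2],0],[1,[0,13.3,21.2],0],[1,[0,13.3,21.2],0]]'; python3 -m jog '[[1,[0,1.1,1.7],0],[1,[0,2.1,3.4],0],[1,[0,2.1,3.4],0],[1,[0,2.1,3.4],0]]';python3 -m jog '[[1,[0,1.1,1.7],0],[1,[0,2.1,3.4],0],[1,[0,2.1,3.4],0],[1,[0,2.1,3.4],0]]'
```

```text
clock: 11.68
position: [456.7, -151.6, 129.4]
eef_rot: [[0.12, 0.993, -0.001], [0.993, -0.12, 0.001], [0.0, -0.002, -1.0]]
force: [0.2, -1.0, 0.2]
gripper_width: 85.3
grasp_force: 0.0
clock: 12.02
position: [459.0, -152.1, 126.8]
eef_rot: [[0.121, 0.993, -0.0], [0.993, -0.121, 0.0], [0.0, -0.0, -1.0]]
force: [0.6, -0.2, -0.3]
gripper_width: 85.6
grasp_force: 0.0
clock: 12.35
position: [461.1, -152.3, 123.3]
eef_rot: [[0.121, 0.993, -0.0], [0.993, -0.121, 0.0], [0.0, -0.0, -1.0]]
force: [-0.8, 0.6, -0.1]
gripper_width: 85.2
grasp_force: 0.0
```

```bash
for i in 1 2; do python3 -m jog '[[1,[0,1.1,1.7],0],[1,[0,2.1,3.4],0],[1,[0,2.1,3.4],0],[1,[0,2.1,3.4],0]]' | grep -E 'pos|force'; done
```

```text
position: [463.2, -152.6, 119.8]
force: [-0.1, -0.0, 0.5]
grasp_force: 0.0
position: [465.2, -152.8, 116.4]
force: [0.2, -0.0, 0.4]
grasp_force: 0.0
```

```bash
python3 -m jog '[[1,[0,0.5,0.9],0],[1,[0,1.1,1.7],0],[1,[0,1.1,1.7],0],[1,[0,1.1,1.7],0]]' | grep -E 'pos|force:'; python3 -m jog '[[1,[0,0.5,0.9],0],[1,[0,1.1,1.7],0],[1,[0,1.1,1.7],0],[1,[0,1.1,1.7],0]]' | grep -E 'pos|force:'
```

```text
position: [466.4, -153.0, 114.9]
force: [-0.2, -0.3, 1.2]
grasp_force: 0.0
position: [467.5, -153.1, 113.1]
force: [-0.8, 0.5, -0.7]
grasp_force: 0.0
```

```bash
python3 -m jog '[[1,[0,0.5,0.9],0],[1,[0,1.1,1.7],0],[1,[0,1.1,1.7],0],[1,[0,1.1,1.7],0]]' | grep -E 'pos|force:'
```

```text
position: [468.5, -153.2, 111.4]
force: [-0.4, -0.1, 0.8]
grasp_force: 0.0
```

```bash
python3 -m jog '[[1,[0,0.5,0.9],0],[1,[0,1.1,1.7],0],[1,[0,1.1,1.7],0],[1,[0,1.1,1.7],0]]' | grep -E 'pos|force:'; python3 -m jog '[[1,[0,0.5,0.9],0],[1,[0,1.1,1.7],0],[1,[0,1.1,1.7],0],[1,[0,1.1,1.7],0]]' | grep -E 'pos|force:'
```

```text
position: [469.6, -153.4, 109.7]
force: [0.3, 1.3, 0.2]
grasp_force: 0.0
position: [470.7, -153.5, 108.0]
force: [-0.3, 0.4, 0.1]
grasp_force: 0.0
```

```bash
python3 - <<'E'
from plant import ctrl
import cv2
d=ctrl.get_image("wrist")["color"][:,:,::-1]; s=ctrl.get_image("side")["color"][:,:,::-1]
cv2.imwrite("pics/c4.png",cv2.vconcat([cv2.resize(d,(480,300)),cv2.resize(s[130:300,220:492],(480,300),interpolation=cv2.INTER_CUBIC)]))
E
```

```text
(no output)
```

View pics/c4.png

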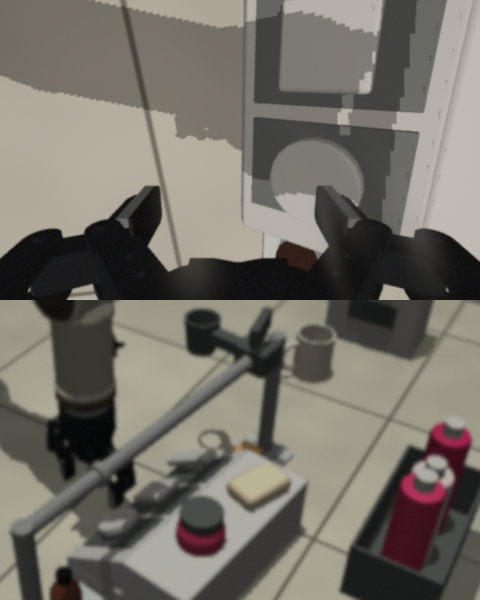

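The front finger sits over the round disc (316,180) and hasn't touched it yet; the holder is at the left post with the knob tight. Continuing down.

```bash
python3 -m jog '[[1,[0,0.5,0.9],0],[1,[0,1.1,1.7],0],[1,[0,1.1,1.7],0],[1,[0,1.1,1.7],0]]' | grep -E 'pos|force:'; python3 -m jog '[[1,[0,0.5,0.9],0],[1,[0,1.1,1.7],0],[1,[0,1.1,1.7],0],[1,[0,1.1,1.7],0]]' | grep -E 'pos|force:'
```

```text
position: [471.8, -153.6, 106.3]
force: [-0.1, 0.1, -0.0]
grasp_force: 0.0
position: [472.9, -153.7, 104.6]
force: [-0.3, -0.6, -0.5]
grasp_force: 0.0
```

```bash
python3 -m jog '[[1,[0,0.5,0.9],0],[1,[0,1.1,1.7],0],[1,[0,1.1,1.7],0],[1,[0,1.1,1.7],0]]' | grep -E 'pos|force:'; python3 -m jog '[[1,[0,0.5,0.9],0],[1,[0,1.1,1.7],0],[1,[0,1.1,1.7],0],[1,[0,1.1,1.7],0]]' | grep -E 'pos|force:'
```

```text
position: [474.0, -153.9, 102.9]
force: [-0.6, -0.1, 0.7]
grasp_force: 0.0
position: [475.1, -154.0, 101.2]
force: [-0.7, -0.3, -0.1]
grasp_force: 0.0
```

```bash
python3 -m jog '[[1,[0,0,1],0],[1,[0,0,2],0],[1,[0,0,2],0],[1,[0,0,2],0]]' | grep -E 'pos|force:'; python3 -m jog '[[1,[0,0,1],0],[1,[0,0,2],0],[1,[0,0,2],0],[1,[0,0,2],0]]' | grep -E 'pos|force:'
```

```text
position: [475.0, -154.0, 99.2]
force: [0.6, 0.8, -0.1]
grasp_force: 0.0
position: [475.1, -154.0, 97.2]
force: [-0.1, 0.4, 0.7]
grasp_force: 0.0
```

```bash
python3 -m jog '[[1,[0,0,1],0],[1,[0,0,2],0],[1,[0,0,2],0],[1,[0,0,2],0]]' | grep -E 'pos|force:'
```

```text
position: [475.0, -154.0, 95.2]
force: [1.1, -0.7, 0.2]
grasp_force: 0.0
```

```bash
python3 - <<'E'
from plant import ctrl
import cv2
d=ctrl.get_image("wrist")["color"][:,:,::-1]; s=ctrl.get_image("side")["color"][:,:,::-1]
cv2.imwrite("pics/c5.png",cv2.hconcat([cv2.resize(d[100:380,240:540],(400,373)),cv2.resize(s[180:320,230:380],(400,373),interpolation=cv2.INTER_CUBIC)]))
E
```

```text
(no output)
```

View pics/c5.png

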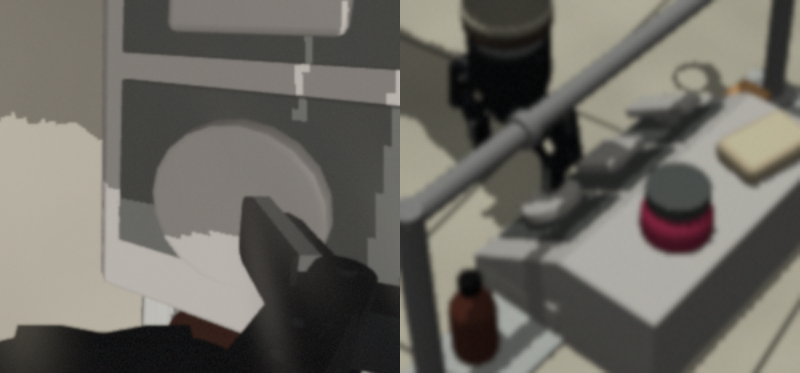

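The finger tip is at about (425,250) in the full frame, still hovering over the lower part of the round disc. I'll compute its real height from that pixel.

```bash
python3 - <<'E'
from h import *
from plant import ctrl
np.set_printoptions(suppress=True,precision=1)
d=ctrl.get_image("wrist");s=ctrl.get_state();T=s["position"];R=s["eef_rot"];print(T)
for u,v in((424,250),(440,250),(480,295),(432,330)):
    c,r=ray(d,u,v);C=R.T@(c-T);r=R.T@r
    for y in(42.7,):
        print((u,v),"tool pt",C+r*(y-C[1])/r[1])
a=np.radians(7.4);xh=np.array([np.cos(a),-np.sin(a),0]);yh=np.array([np.sin(a),np.cos(a),0]);O=np.array([583.5,-81.5,0])
print((T-O)@xh,(T-O)@yh)
# disc extents in picture
g=d["color"][:,:,0].astype(int)
print(g[230,330:500:4].tolist())
for u,v in((360,250),(489,250),(420,190)):
    for z in(95,105): p=onz(d,u,v,z);print((u,v),z,(p-O)@xh,(p-O)@yh)
E
```

```text
[ 475.1 -154.    95.3]
(424, 250) tool pt [  7.2  42.7 -14.7]
(440, 250) tool pt [ 14.7  42.7 -31.7]
(480, 295) tool pt [ 15.2  42.7 -62.5]
(432, 330) tool pt [-18.5  42.7 -31.7]
-98.13410193709873 -85.90349130662865
[84, 66, 67, 67, 68, 67, 68, 120, 128, 127, 128, 127, 128, 128, 127, 128, 128, 128, 128, 129, 126, 128, 128, 126, 128, 127, 126, 126, 128, 126, 128, 127, 128, 128, 130, 138, 130, 112, 78, 69, 70, 67, 70]
(360, 250) 95 -79.8564278342499 -85.28846618341501
(360, 250) 105 -81.25525361264586 -80.87310497094698
(489, 250) 95 -20.507321075441027 -84.62938303632149
(489, 250) 105 -25.985653290831433 -80.25932552070624
(420, 190) 95 -54.65952521529926 -56.487321666698826
(420, 190) 105 -57.790321903452465 -54.05167777207082
```

```bash
python3 -m jog '[[1,[0,0,1],0],[1,[0,0,2],0],[1,[0,0,2],0],[1,[0,0,2],0]]' | grep -E 'pos|force:'; python3 -m jog '[[1,[0,0,1],0],[1,[0,0,2],0],[1,[0,0,2],0],[1,[0,0,2],0]]' | grep -E 'pos|force:'
```

```text
position: [475.0, -154.0, 93.2]
force: [-0.4, -0.0, 0.1]
grasp_force: 0.0
position: [475.1, -154.0, 91.2]
force: [0.8, 0.1, -0.4]
grasp_force: 0.0
```

```bash
python3 -m jog '[[1,[0,0,1],0],[1,[0,0,2],0],[1,[0,0,2],0],[1,[0,0,2],0]]' | grep -E 'pos|force:'; python3 -m jog '[[1,[0,0,1],0],[1,[0,0,2],0],[1,[0,0,2],0],[1,[0,0,2],0]]' | grep -E 'pos|force:'
```

```text
position: [475.0, -154.0, 89.2]
force: [0.4, 1.4, 0.4]
grasp_force: 0.0
position: [475.5, -154.2, 87.6]
force: [0.6, 0.4, 2.6]
grasp_force: 1.0
```

```bash
python3 -m jog '[[1,[0,0.5,0.9],0],[1,[0,1.1,1.7],0],[1,[0,1.1,1.7],0],[1,[0,1.1,1.7],0]]' | grep -E 'pos|force:'; python3 -m jog '[[1,[0,0.5,0.9],0],[1,[0,1.1,1.7],0],[1,[0,1.1,1.7],0],[1,[0,1.1,1.7],0]]' | grep -E 'pos|force:'
```

```text
position: [476.6, -154.3, 85.8]
force: [1.0, -0.4, 3.3]
grasp_force: 1.5
position: [477.6, -154.4, 84.0]
force: [0.4, 0.5, 4.8]
grasp_force: 2.0
```

```bash
python3 - <<'E'
from h import *
from plant import ctrl
d=ctrl.get_image("wrist");cv2.imwrite("pics/w6.png",d["color"][:,:,::-1]);np.savez("pics/w6.npz",**d)
g=d["color"][:,:,0].astype(int)
for v in (200,230): print(v,g[v,330:520:4].tolist())
s=ctrl.get_state();print(s["force"],s["torque"],s["gripper_width"])
E
```

```text
200 [67, 69, 69, 67, 70, 69, 69, 68, 68, 66, 65, 66, 70, 69, 73, 85, 95, 117, 126, 127, 125, 126, 126, 128, 123, 112, 107, 104, 100, 98, 95, 75, 70, 67, 70, 69, 71, 70, 69, 73, 72, 72, 71, 71, 72, 70, 72, 73]
230 [67, 68, 68, 68, 68, 67, 67, 72, 122, 128, 130, 130, 130, 130, 130, 129, 130, 129, 129, 129, 129, 128, 127, 128, 126, 127, 129, 129, 128, 128, 128, 131, 130, 130, 130, 134, 139, 120, 111, 99, 69, 70, 72, 71, 73, 73, 74, 73]
[ 0.17476433 -0.06266273  5.01579891] [-0.02816804 -0.2728492   0.01396719] 85.46378614551264
```

Contact found: the force rises like the spring, and the moment places it on the front finger. Pressing on home.

```bash
python3 -m jog '[[1,[0,1.1,1.7],0],[1,[0,2.1,3.4],0],[1,[0,2.1,3.4],0],[1,[0,2.1,3.4],0]]' | grep -E 'pos|force:'; python3 -m jog '[[1,[0,0.8,1.3],0],[1,[0,1.6,2.5],0],[1,[0,1.6,2.5],0],[1,[0,1.6,2.5],0]]' | grep -E 'pos|force:'
```

```text
position: [479.7, -154.7, 80.8]
force: [-0.2, 0.4, 6.5]
grasp_force: 3.0
position: [481.3, -154.8, 78.4]
force: [-1.8, 0.3, 7.5]
grasp_force: 3.7
```

```bash
python3 -m jog '[[1,[0,0.5,0.9],0],[1,[0,1.1,1.7],0],[1,[0,1.1,1.7],0],[1,[0,1.1,1.7],0]]' | grep -E 'pos|force:'
```

```text
position: [482.2, -155.0, 76.7]
force: [-1.5, 0.3, 8.3]
grasp_force: 4.2
```

```bash
python3 -m jog '[[1,[0,0.5,0.9],0],[1,[0,1.1,1.7],0],[1,[0,1.1,1.7],0],[1,[0,1.1,1.7],0]]' | grep -E 'pos|force:'; python3 -m jog '[[1,[0,0.5,0.9],0],[1,[0,0.5,0.9],0],[1,[0,0.5,0.9],0]]' | grep -E 'pos|force:'
```

```text
position: [482.8, -155.1, 75.9]
force: [-6.7, 2.6, 18.4]
grasp_force: 9.7
position: [483.0, -155.2, 75.6]
force: [-11.0, 3.1, 26.7]
grasp_force: 14.3
```

Round key is fully home (force jumped at the stop, 29 N in all). Retreating and moving over to the bar key.

```bash
python3 -m jog '[[1,[0,-5,-8],0],[1,[0,-11,-17],0],[1,[0,-16,-26],0],[1,[0,-21,-34],0],[1,[0,-21,-34],0],[1,[28,-21,-34],0],[1,[56,-21,-34],0],[1,[84,-21,-34],0],[1,[112,-21,-34],0],[1,[140,-21,-34],0],[1,[160,-21,-34],0],[1,[168,-21,-34],0]]' | grep -E 'pos|force:';  python3 -m jog '[[1,[0,0,0],0],[1,[0,0,0],0],[1,[0,0,0],0],[1,[0,0,0],0]]'
```

```text
position: [483.0, 18.0, 107.4]
force: [-0.4, 0.3, -0.1]
grasp_force: 0.0
clock: 22.23
position: [482.8, 12.2, 107.5]
eef_rot: [[0.123, 0.992, -0.001], [0.992, -0.123, -0.001], [-0.001, -0.0, -1.0]]
force: [0.3, 1.0, -0.8]
gripper_width: 85.1
grasp_force: 0.0
```

```bash
python3 -m jog '[[1,[0,2.1,3.4],0],[1,[0,4.2,6.8],0],[1,[0,6.4,10.2],0],[1,[0,6.4,10.2],0],[1,[0,6.4,10.2],0]]' | grep -E 'pos|force:'; python3 -m jog '[[1,[0,0.8,1.3],0],[1,[0,1.6,2.5],0],[1,[0,1.6,2.5],0],[1,[0,1.6,2.5],0]]' | grep -E 'pos|force:'
```

```text
position: [489.3, 13.3, 97.1]
force: [-0.5, -1.1, 0.3]
grasp_force: 0.0
position: [491.0, 13.3, 95.0]
force: [-0.6, -0.2, 0.1]
grasp_force: 0.0
```

```bash
python3 -m jog '[[1,[0,0.8,1.3],0],[1,[0,1.6,2.5],0],[1,[0,1.6,2.5],0],[1,[0,1.6,2.5],0]]' | grep -E 'pos|force:'; python3 -m jog '[[1,[0,0.8,1.3],0],[1,[0,1.6,2.5],0],[1,[0,1.6,2.5],0],[1,[0,1.6,2.5],0]]' | grep -E 'pos|force:'
```

```text
position: [492.7, 13.1, 92.6]
force: [0.4, -0.3, 1.5]
grasp_force: 0.8
position: [494.2, 12.9, 90.0]
force: [-0.7, -0.7, 2.2]
grasp_force: 1.6
```

```bash
python3 -m jog '[[1,[0,0.8,1.3],0],[1,[0,1.6,2.5],0],[1,[0,1.6,2.5],0],[1,[0,1.6,2.5],0]]' | grep -E 'pos|force:'; python3 -m jog '[[1,[0,0.8,1.3],0],[1,[0,1.6,2.5],0],[1,[0,1.6,2.5],0],[1,[0,1.6,2.5],0]]' | grep -E 'pos|force:'
```

```text
position: [495.8, 12.7, 87.5]
force: [-2.0, -0.3, 4.6]
grasp_force: 2.3
position: [497.4, 12.5, 85.0]
force: [-3.1, 0.6, 5.9]
grasp_force: 3.0
```

Contact on the bar key came at z≈92.5 and the spring is compressing. Continuing to the stop.

```bash
python3 -m jog '[[1,[0,0.8,1.3],0],[1,[0,1.6,2.5],0],[1,[0,1.6,2.5],0],[1,[0,1.6,2.5],0]]' | grep -E 'pos|force:'; python3 -m jog '[[1,[0,0.5,0.9],0],[1,[0,1.1,1.7],0],[1,[0,1.1,1.7],0],[1,[0,1.1,1.7],0]]' | grep -E 'pos|force:'
```

```text
position: [498.9, 12.3, 82.6]
force: [-3.6, 0.0, 6.1]
grasp_force: 3.7
position: [499.9, 12.1, 80.9]
force: [-2.5, 0.3, 7.5]
grasp_force: 4.2
```

```bash
python3 -m jog '[[1,[0,0.3,0.4],0],[1,[0,0.5,0.8],0],[1,[0,0.5,0.8],0],[1,[0,0.5,0.8],0]]' | grep -E 'pos|force:'
```

```text
position: [500.2, 12.1, 80.3]
force: [-5.6, 0.1, 10.1]
grasp_force: 5.6
```

```bash
python3 -m jog '[[1,[0,-5,-8],0],[1,[0,-11,-17],0],[1,[0,-16,-26],0],[1,[0,-21,-34],0],[1,[0,-21,-34],0],[1,[-25,-21,-34],0],[1,[-50,-21,-34],0],[1,[-72,-21,-34],0],[1,[-80,-21,-34],0],[1,[-80,-21,-34],0],[1,[-80,-21,-34],0],[1,[-80,-21,-34],0]]' | grep -E 'pos|force:'; python3 -m jog '[[1,[0,0,0],0],[1,[0,2.1,3.4],0],[1,[0,4.2,6.8],0],[1,[0,6.4,10.2],0],[1,[0,6.4,10.2],0],[1,[0,6.4,10.2],0]]' | grep -E 'pos|force:'
```

```text
position: [470.3, -63.3, 114.0]
force: [0.2, 0.3, -0.2]
grasp_force: 0.0
position: [476.3, -65.3, 103.3]
force: [-0.2, -0.3, -0.5]
grasp_force: 0.0
```

```bash
python3 -m jog '[[1,[0,0.8,1.3],0],[1,[0,1.6,2.5],0],[1,[0,1.6,2.5],0],[1,[0,1.6,2.5],0]]' | grep -E 'pos|force:'; python3 -m jog '[[1,[0,0.8,1.3],0],[1,[0,1.6,2.5],0],[1,[0,1.6,2.5],0],[1,[0,1.6,2.5],0]]' | grep -E 'pos|force:'
```

```text
position: [478.0, -65.8, 101.3]
force: [-0.9, -0.1, -0.1]
grasp_force: 0.0
position: [479.5, -66.0, 98.7]
force: [-0.7, 0.1, -0.2]
grasp_force: 0.0
```

```bash
python3 -m jog '[[1,[0,0.8,1.3],0],[1,[0,1.6,2.5],0],[1,[0,1.6,2.5],0],[1,[0,1.6,2.5],0]]' | grep -E 'pos|force:'; python3 -m jog '[[1,[0,0.8,1.3],0],[1,[0,1.6,2.5],0],[1,[0,1.6,2.5],0],[1,[0,1.6,2.5],0]]' | grep -E 'pos|force:'
```

```text
position: [481.1, -66.1, 96.2]
force: [0.1, 0.3, 0.2]
grasp_force: 0.0
position: [482.7, -66.3, 93.7]
force: [0.2, 1.0, 0.3]
grasp_force: 0.0
```

```bash
python3 -m jog '[[1,[0,0.8,1.3],0],[1,[0,1.6,2.5],0],[1,[0,1.6,2.5],0],[1,[0,1.6,2.5],0]]' | grep -E 'pos|force:'; python3 -m jog '[[1,[0,0.8,1.3],0],[1,[0,1.6,2.5],0],[1,[0,1.6,2.5],0],[1,[0,1.6,2.5],0]]' | grep -E 'pos|force:'
```

```text
position: [484.3, -66.5, 91.2]
force: [-0.0, 0.7, 0.0]
grasp_force: 0.0
position: [485.9, -66.7, 88.7]
force: [0.4, -0.2, -0.6]
grasp_force: 0.0
```

```bash
python3 -m jog '[[1,[0,0.8,1.3],0],[1,[0,1.6,2.5],0],[1,[0,1.6,2.5],0],[1,[0,1.6,2.5],0]]' | grep -E 'pos|force:'; python3 -m jog '[[1,[0,0.8,1.3],0],[1,[0,1.6,2.5],0],[1,[0,1.6,2.5],0],[1,[0,1.6,2.5],0]]' | grep -E 'pos|force:'
```

```text
position: [487.5, -66.9, 86.3]
force: [-1.1, 0.3, 1.6]
grasp_force: 1.2
position: [489.1, -67.1, 83.8]
force: [-2.0, 0.3, 4.1]
grasp_force: 2.0
```

```bash
python3 -m jog '[[1,[0,1.1,1.7],0],[1,[0,2.1,3.4],0],[1,[0,2.1,3.4],0],[1,[0,2.1,3.4],0]]' | grep -E 'pos|force:'; python3 -m jog '[[1,[0,0.8,1.3],0],[1,[0,1.6,2.5],0],[1,[0,1.6,2.5],0],[1,[0,1.6,2.5],0]]' | grep -E 'pos|force:'
```

```text
position: [491.2, -67.4, 80.4]
force: [-1.7, 0.7, 5.1]
grasp_force: 3.0
position: [492.7, -67.6, 78.0]
force: [-3.4, -0.1, 6.7]
grasp_force: 3.7
```

```bash
python3 -m jog '[[1,[0,0.5,0.9],0],[1,[0,1.1,1.7],0],[1,[0,1.1,1.7],0],[1,[0,1.1,1.7],0]]' | grep -E 'pos|force:'
```

```text
position: [493.7, -67.7, 76.3]
force: [-4.4, -0.6, 6.8]
grasp_force: 4.1
```

```bash
python3 -m jog '[[1,[0,0.3,0.4],0],[1,[0,0.5,0.8],0],[1,[0,0.5,0.8],0],[1,[0,0.5,0.8],0]]' | grep -E 'pos|force:'; python3 -m jog '[[1,[0,0.2,0.3],0],[1,[0,0.4,0.6],0],[1,[0,0.4,0.6],0]]' | grep -E 'pos|force:'
```

```text
position: [494.2, -67.8, 75.6]
force: [-4.4, 0.8, 7.0]
grasp_force: 4.4
position: [494.3, -67.8, 75.4]
force: [-7.4, 0.9, 13.4]
grasp_force: 7.6
```

Square key is at its stop as well (15 N). Retreating clear and checking the holder and bystanders.

```bash
python3 -m jog '[[1,[0,-5,-8],0],[1,[0,-11,-17],0],[1,[0,-16,-26],0],[1,[0,-24,-38],0],[1,[0,-45,-50],0],[1,[0,-60,-75],0],[1,[0,-60,-110],0],[1,[0,-60,-140],0],[1,[0,-60,-140],0],[1,[0,-60,-140],0],[1,[0,-60,-140],0],[1,[0,-60,-140],0]]'
python3 - <<'E'
from plant import ctrl
import cv2
s=ctrl.get_image("side")["color"][:,:,::-1];c=ctrl.get_image("scene")["color"][:,:,::-1]
cv2.imwrite("pics/c7.png",cv2.hconcat([cv2.resize(s,(480,300)),cv2.resize(c[140:340,160:480],(480,300))])[:, :800] if 0 else cv2.vconcat([cv2.resize(s,(480,300)),cv2.resize(c[140:340,160:480],(480,300))]))
E
```

```text
clock: 32.07
position: [434.2, -60.5, 213.7]
eef_rot: [[0.121, 0.993, -0.002], [0.993, -0.121, 0.0], [0.0, -0.002, -1.0]]
force: [-0.2, -0.6, -0.4]
gripper_width: 85.5
grasp_force: 0.0
```

View pics/c7.png

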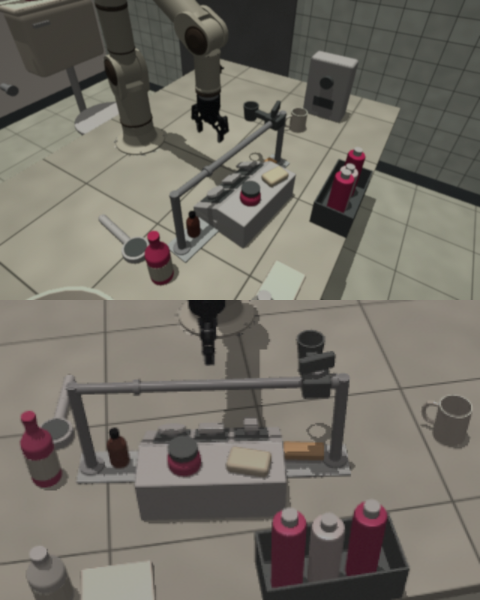

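The holder is at the left end with the knob nearly along the rail (tight), at (318,375) in the lower picture. All the toiletries are in place and the arm is clear. Handing in.

```bash
python3 -c "
from plant import ctrl
print(ctrl.close_job())"
```

```text
the job is handed in; nothing more can be done
None
```

I've handed the job in at about 32 s with no verdict returned: the holder is clamped at the left end, and the round, bar and square keys were each pressed to their stops in that order. The final pictures show the toiletries in place and the arm clear.

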